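# Load the numbered dish nests in sequence

## Robot

A 7-joint arm with a two-finger parallel gripper is mounted at the origin on a cart in front of the work surface, level with it; the furniture and walls round the work are solid. World frame = base frame: x ahead of the robot, y to its left, z up, the work surface at z = 0. Lengths are in m, angles in rad, forces in N, time in s.
With the tool pointing down it reaches from about 0.425 to 0.875 m from the base axis. Payload 4.7 kg.
Tool frame: the origin (TCP) lies midway between the tips of the shut fingers; the grasp point (between the pads) lies 19 mm behind it; z points along the fingers, y is the direction in which the jaws open and shut (so a half turn about z gives the same grasp; the last joint's range is limited). The gripper opens to 87 mm and grips with 3 to 60 N. Pads are 19 mm wide; open, the fingers measure 117 mm over their backs; the gripper's body (75 mm by 190 mm) begins 51 mm behind the grasp point.
Start: joints at [-1.267, 0.321, -0.07, 1.45, 0.023, 1.371, -0.057], TCP at [0.186, 0.623, 0.223] pointing down, gripper open.
Joint ranges: [-2.86, 2.86], [-0.3, 2.09], [-1.38, 1.24], [0.06, 2.45], [-1.56, 4.7], [0.09, 2.05], [-2.69, 2.69]. Speed limits (rad/s): [2.57, 2.57, 3.14, 3.14, 3.14, 3.14, 3.14].

## Interface

Orientations are given as a rotation vector (axis times angle).
In Python, from bench import ctrl, optics gives the robot as it stands. The module is installed in compiled form; this text tells all that it offers.
- The arm moves only by the tool step_arm, never from a script. Its argument "deltas" is a list of rows, each a list of 7 numbers: the turn, a rotation vector about the tool's x, y, z in degrees, then the shift along the tool's x, y, z in mm, then the finger opening in mm, from 0 to 87. A call has exactly 8 rows; each row is the pose to reach, as a shift and turn from the pose commanded when the call began, along the tool's axes at that moment; what a row does not reach only later rows make up. A row lasts 1/8 s, in which the tool goes at most 62.5 mm and 10.7 degrees, less where a joint would pass 70% of its speed; a pose out of reach is approached as far as the arm can. A call with a gripper value outside its range is refused whole. The fingers move at their own pace and stop on an object; "newtons" is the grip in N (left out, the last holds). Time passes only in rows, so rows that repeat a pose let the fingers close, or fill a call up. It gives the time, the measured TCP pose, the force and the opening at its end, in the units of the state.
- ctrl.get_state(): the state, without advancing time (a new reading comes with each control period).
- optics.get_image(name): name is "scene" or "top"; returns the picture (400x640x3 uint8, red, green, blue); there is no depth.
- optics.get_calibration(name): a dict with "K" (3x3 intrinsics, pixels), "R" (3x3) and "t" (3): a world point X has camera coordinates R X + t. Camera axes: x right, y down, z forward; pixel columns grow to the right and rows downward; lengths in m; the calibration is good to about 2 mm. A picture is of the moment at which its call begins. get_calibration takes no time and is no camera call.
- ctrl.close_job(): hands the job in, once; it reports no verdict.
The state is a dict: "time": time; "joint_positions": joint angles; "qd": joint speeds; "joint_torque": joint torques, N m; "position": TCP position; "tool_rot": TCP orientation; "ft_force": force on the tool from outside, world axes, zero at the start; "torque": the same for the moment, N m; "grip_width": opening from 0.0 (shut) to 1.0 (fully open).
Only numpy, scipy, OpenCV 4.12 (cv2) and the standard library are available. Lean on these libraries where they do the work, as an engineer would, in place of code of your own. Each camera call takes 0.05 s, during which the arm holds its last target.

## Task

Load the row of numbered nests in sequence: first slide the loose petri dish along the bench into the nest marked with one dot until it is fully home against the back stop, and only then slide the clear resin disc the same way into the nest marked with two dots. Keep both flat on the bench all the time rather than lifting them, and leave the dish that is already in the three-dot nest and the other things on the bench where they are.

Things in the scene. Friction and masses are not known exactly. Their poses are not given: they have to be found in the camera images.
- dish_center (a point): Centre (half-way up, 7.5 mm above its underside) of the loose petri dish: round, lidded, cream contents, 68 mm diameter at the lid (62 mm in the lowest 4 mm), 15 mm high, about 30 g. Starts lying on the bench to the left or right in front of the nests. Slides freely.
- disc_center (a point): Centre (half-way up, 12 mm above its underside) of the clear resin disc with a winged insect inside: 67 mm diameter, 24 mm high, about 85 g. Starts lying on the bench on the other side from the petri dish. Slides freely.
- nest_1: Blue nest whose white plate has ONE dot; for the petri dish. Fixed. Origin: on the bench (z=0) where the centre of a seated dish belongs; +x (horizontal) points into the nest to its back stop, -x out of its open mouth, z up. Walls 12 mm high, 6 mm thick, the bench is the floor. Stop face at x=+34 mm; side walls' inner faces at y=+-37 mm from x=-18 to 34 mm, then flaring to y=+-53 mm at x=-40 mm (mouth).
- nest_2: Blue nest of the same shape and size whose white plate has TWO dots; for the resin disc. Fixed. Origin: on the bench (z=0) where the centre of a seated dish belongs; +x (horizontal) points into the nest to its back stop, -x out of its open mouth, z up.
- nest_3: Blue nest of the same shape and size whose white plate has THREE dots; already holds a petri dish. Fixed. Origin: on the bench (z=0) where the centre of a seated dish belongs; +x (horizontal) points into the nest to its back stop, -x out of its open mouth, z up.
- rail: Fixed aluminium rail, 375 x 24 x 18 mm (long along its y), behind the three nests, which are bolted to its front side by side, 125 mm apart, in an order that changes, all facing along the rail's x. Over it each nest's sloping plate stands up to 40 mm high. Origin: centre of its underside.
- parked_center (a point): Centre of the second petri dish (same size as the first), which already sits in the three-dot nest. Leave it there.
- tape: Bystander: roll of tan tape, 96 mm diameter, 25 mm high, lying on the bench to the right of the nests; origin at the centre of its underside.
- marker: Bystander: black and white marker pen, 135 mm long (along its y), 16 mm thick, lying at the far left; origin at the centre of its underside.
- block: Bystander: clear resin block with a beetle, 34 x 70 x 22 mm (long along its y), lying to the left of the nests; origin at the centre of its underside.
Mind the look-alikes: they are no part of the job. What is shaped like the nest_2 but orange or purple is not meant.

How it is judged:
On the way, in this order (a step that is already met when the one before it is completed fails the run):
1. the petri dish is home in the one-dot nest while the resin disc is not yet in its nest (horizontal distance between dish_center and nest_1 below 0.01 m and horizontal distance between disc_center and nest_2 above 0.045 m), for 0.2 s.
2. the resin disc is home in the two-dot nest (horizontal distance between disc_center and nest_2 below 0.01 m), for 0.2 s.
At the end, for the whole second after the job is handed in: The petri dish lies flat and at rest with its centre within 10 mm of the one-dot nest's seat, the resin disc likewise in the two-dot nest, and the parked dish is still within 12 mm of the three-dot nest's seat (horizontal distance between dish_center and nest_1 below 0.01 m and horizontal distance between disc_center and nest_2 below 0.01 m and height (world z) of dish_center below 0.012 m and height (world z) of disc_center below 0.0165 m and angle between each of dish_center, disc_center's own z axis and vertical below 0.1 rad and horizontal distance between parked_center and nest_3 below 0.012 m and linear speed of each of dish, disc below 0.02 m/s); the robot touches nothing.
It fails at once if the petri dish is lifted more than 15 mm off the bench or tipped by more than 0.35 rad (height (world z) of dish_center above 0.0225 m or angle between dish_center's own z axis and vertical above 0.35 rad).
It fails at once if the resin disc is lifted more than 15 mm off the bench or tipped by more than 0.35 rad (height (world z) of disc_center above 0.027 m or angle between disc_center's own z axis and vertical above 0.35 rad).
It fails at once if the dish parked in the three-dot nest is moved by more than 12 mm (distance of parked_center from where it was at the start of the episode above 0.012 m).
It fails at once if the tape roll, marker pen or resin block is moved by more than 20 mm (distance of any of tape, marker, block from where it was at the start of the episode above 0.02 m).
It also fails if it takes over 72 s, if anything falls off the work surface, if the arm or the gripper's body presses on something with over 40 N, if the wrist force passes 120 N, or if a joint passes its speed limit or range.

## Working session

There is one attempt and no reset: what is moved stays moved. The work goes in short steps, Python scripts to look and compute and a tool call to move; the robot and the scene stay as the last step left them, time stands still between calls to the robot, and variables do not carry over. Pictures are saved under pics/ and viewed, and the job is handed in when it is done.

Besides the shell and the picture viewer there is one more tool, called after ">>>" as name([rows], argument=value, ...), one row to a line, values as JSON. step_arm: Moves the arm, as the interface text tells. Its arguments: {"type":"object","properties":{"deltas":{"type":"array"},"newtons":{"type":"number"}},"required":["deltas"]}

```bash
mkdir -p pics
python3 - <<'E'
from bench import ctrl, optics
import cv2,numpy as np
s=ctrl.get_state();print({k:np.round(v,3).tolist() for k,v in s.items()})
for n in("scene","top"):
    im=optics.get_image(n);cv2.imwrite(f"pics/{n}0.png",im[:,:,::-1])
    c=optics.get_calibration(n);print(n,np.round(c["K"],1).tolist(),np.round(c["R"],4).tolist(),np.round(c["t"],4).tolist())
E
```

```text
{'time': 0.0, 'joint_positions': [-1.267, 0.322, -0.07, 1.452, 0.023, 1.371, -0.057], 'qd': [0.0, 0.0, 0.002, -0.002, -0.0, -0.001, -0.001], 'joint_torque': [0.0, -49.13, -0.404, -31.253, -0.064, 0.044, 0.0], 'position': [0.186, 0.622, 0.221], 'tool_rot': [-0.454, -3.108, 0.003], 'ft_force': [-0.489, -1.008, 0.245], 'torque': [-0.027, 0.042, 0.041], 'grip_width': 0.994}
scene [[374.0, 0.0, 322.0], [0.0, 374.0, 200.1], [0.0, 0.0, 1.0]] [[0.8834, -0.4685, 0.0007], [-0.3648, -0.6887, -0.6266], [0.294, 0.5533, -0.7793]] [-0.5646, 0.1566, 1.4552]
top [[445.9, 0.0, 323.2], [0.0, 445.9, 202.2], [0.0, 0.0, 1.0]] [[0.0481, -0.9988, 0.0038], [-0.9782, -0.0478, -0.2022], [0.2022, 0.006, -0.9793]] [-0.1478, 0.5473, 1.595]
```

View pics/scene0.png

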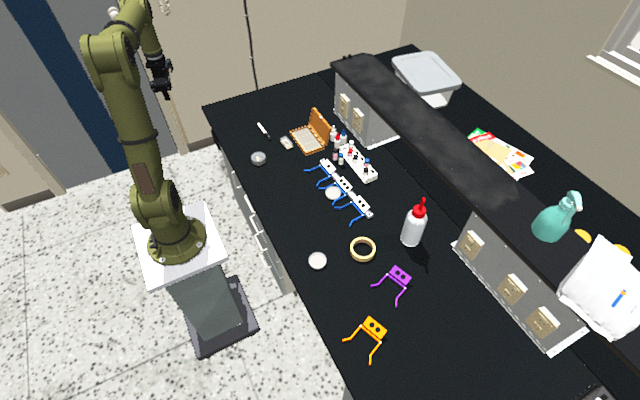

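View pics/top0.png

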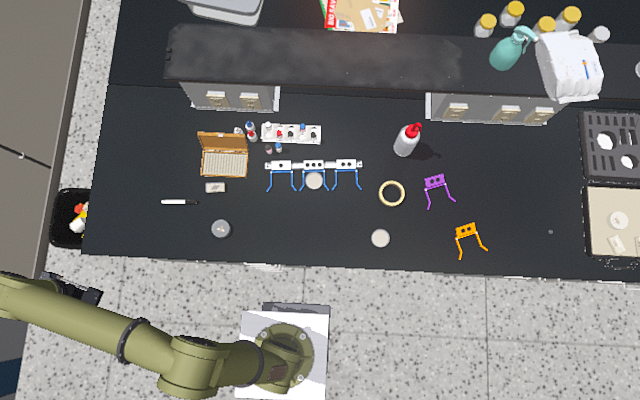

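The top view shows the loose dish near (380,238), the clear disc near (221,228), and the blue nests at about x=281, 314 (occupied) and 346. There is a purple look-alike at (437,185) and an orange one at (468,235). Next I'll enlarge the plates.

Run:
```python
import cv2,numpy as np
a=cv2.imread("pics/top0.png")[145:205,250:380];b=cv2.imread("pics/scene0.png")[150:230,295:385]
a=cv2.resize(a,(780,360),interpolation=cv2.INTER_CUBIC)
cv2.imwrite("pics/c1.png",a);cv2.imwrite("pics/c2.png",cv2.resize(b,(630,560),interpolation=cv2.INTER_CUBIC))
```

```text
(no output)
```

View pics/c1.png

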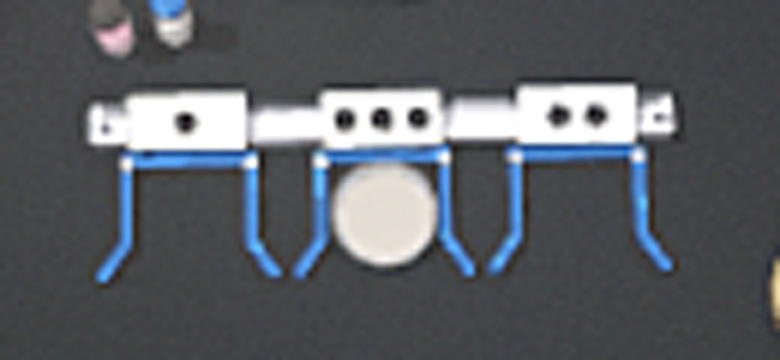

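View pics/c2.png

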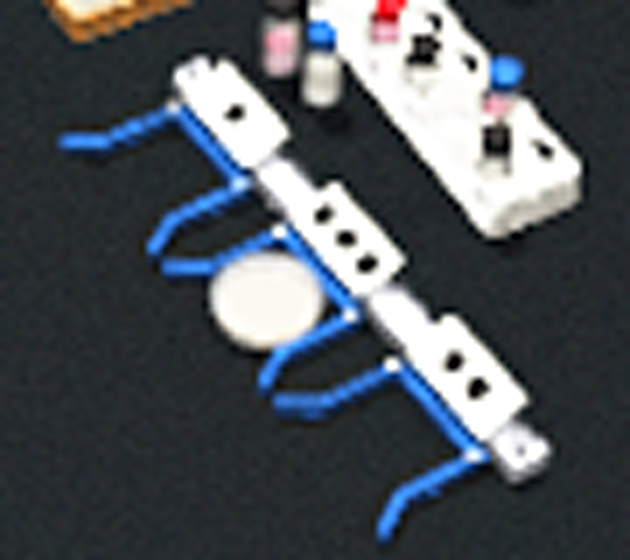

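In the crop, the left nest (top px ~281,165) has one dot, the middle one three dots with a dish in it, and the right one (~346,163) two dots. All three are blue. The purple and orange nests also carry dots but are the wrong colour. The loose dish is the cream one on the right (380,238); the disc is the clear one on the left (221,228).

```bash
cat > h.py <<'E'
import cv2,numpy as np
from bench import ctrl, optics
def cast(n,uv,z):
    c=optics.get_calibration(n);K,R,t=map(np.array,(c["K"],c["R"],c["t"]))
    uv=np.atleast_2d(uv).astype(float)
    d=(np.linalg.inv(K)@np.c_[uv,np.ones(len(uv))].T).T@R
    o=-R.T@t
    return o+d*((z-o[2])/d[:,2])[:,None]
E
python3 - <<'E'
from h import *
for n,box in(("top",(255,150,370,200)),("scene",(295,150,385,230))):
    im=cv2.imread(f"pics/{n}0.png");hsv=cv2.cvtColor(im,cv2.COLOR_BGR2HSV)
    x0,y0,x1,y1=box
    m=cv2.inRange(hsv,(100,120,80),(120,255,255));M=np.zeros_like(m);M[y0:y1,x0:x1]=m[y0:y1,x0:x1]
    k,l,st,c=cv2.connectedComponentsWithStats(M)
    for i in range(1,k):
        if st[i,4]<40: continue
        v,u=np.nonzero(l==i);P=cast(n,np.c_[u,v],0.012)[:,:2]*1000
        (cx,cy),(w,h),a=cv2.minAreaRect(P.astype(np.float32))
        print(n,st[i],"rect",np.round([cx,cy,w,h,a],1))
    # loose dish, parked
    hs=cv2.inRange(hsv,(0,0,120),(40,90,255))
    k,l,st,c=cv2.connectedComponentsWithStats(hs)
    for i in range(1,k):
        if 80<st[i,4]<500:
            v,u=np.nonzero(l==i);P=cast(n,np.c_[u,v],0.013)[:,:2]*1000
            (cx,cy),(w,h),a=cv2.minAreaRect(P.astype(np.float32))
            if 50<w<80 and 50<h<80:print(n,"round",np.round(c[i]),np.round([*P.mean(0),w,h],1))
im=cv2.imread("pics/top0.png")
cv2.imwrite("pics/c3.png",cv2.resize(im[170:270,150:310],(800,500),interpolation=cv2.INTER_CUBIC))
E
```

```text
top [299 169  26  23  92] rect [665.3 -56.   50.5 126.8  46.1]
top [334 169  22   3  54] rect [ 693.7 -197.1    8.    81.2    2.8]
top [270 170  23   3  57] rect [677.7  47.6   8.   84.9   2.8]
top [291 173   6  18  43] rect [636.8   2.2  70.2  15.8  17.1]
top [323 173   6  18  42] rect [ 643.  -121.1   69.9   15.6   17.2]
top [331 172   6  19  40] rect [ 647.  -161.7   15.2   72.2   79.7]
top [355 172   7  18  47] rect [ 653.7 -247.3   70.6   15.    15.5]
top [266 174   6  18  40] rect [629.   87.3  15.   69.4  80.5]
top round [314. 180.] [646.5 -80.3  64.   63.4]
top round [ 78. 225.] [430.4 795.8  56.9  58.7]
top round [380. 238.] [ 436.1 -338.3   57.6   59.2]
scene [303 165  62  51 347] rect [650.4 -70.4  87.4 353.2   4.2]
scene [349 215  14  12  49] rect [ 655.4 -245.8   73.7   18.2   15.6]
scene round [333. 193.] [647.2 -82.4  64.4  59.9]
scene round [317. 261.] [ 437.1 -342.9   58.8   59.3]
```

View pics/c3.png

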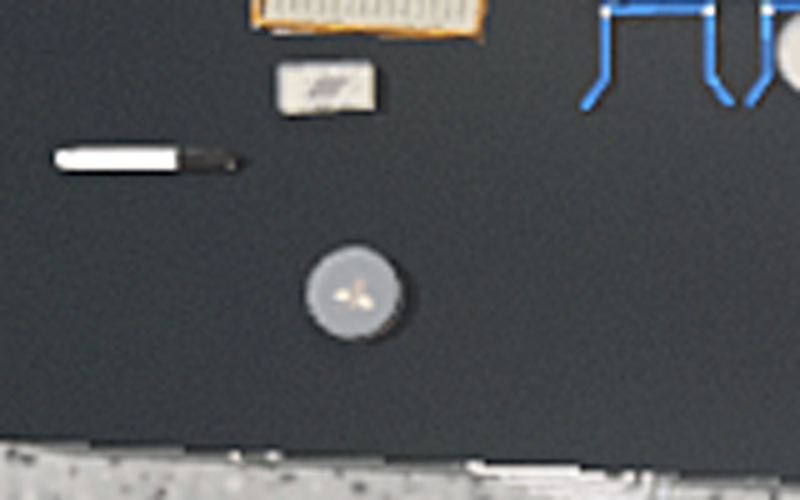

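```bash
cat >> h.py <<'E'
from scipy.spatial.transform import Rotation as Ro
NX=np.array([.9979,.065,0]);NY=np.array([-.065,.9979,0])
N1=np.array([.640,.0447,0]);N2=np.array([.656,-.205,0])
def go(p,yawdeg=-86.3):
    """deltas to TCP p, tool y axis at yawdeg, pointing down"""
    s=ctrl.get_state();R=Ro.from_rotvec(s["tool_rot"])
    a=np.radians(yawdeg);y=np.array([np.cos(a),np.sin(a),0]);z=np.array([0,0,-1.]);x=np.cross(y,z)
    T=Ro.from_matrix(np.c_[x,y,z])
    print("t",round(s["time"],2),"pos",np.round(s["position"],4),"F",np.round(s["ft_force"],1),"w",round(s["grip_width"]*87,1),"q7",round(s["joint_positions"][6],2))
    print("turn",np.round((R.inv()*T).as_rotvec(degrees=True),1),"shift",np.round(R.inv().apply(np.array(p)-s["position"])*1000,1))
E
python3 - <<'E'
from h import *
for n,z,c in(("top",.022,(220.7,228.6)),):
    print("disc",cast(n,c,z))
print("tape",cast("top",(391.5,193.5),.02),"block",cast("top",(215,187.5),.02),"edge",cast("top",(220,262),0))
im=cv2.imread("pics/scene0.png")
cv2.imwrite("pics/c4.png",cv2.resize(im[140:180,240:280],(480,480),interpolation=cv2.INTER_CUBIC))
go([.4365,-.34,.12])
E
```

```text
disc [[0.44159933 0.25622528 0.022     ]]
tape [[ 0.60761361 -0.37882997  0.02      ]] block [[0.59814964 0.29326424 0.02      ]] edge [[0.31935457 0.25213527 0.        ]]
t 0.1 pos [0.1856 0.6224 0.2216] F [ 0.  -0.4 -0.4] w 87.0 q7 -0.06
turn [-0.000e+00  1.000e-01  1.597e+02] shift [-515.4 -850.4  103.1]
```

View pics/c4.png

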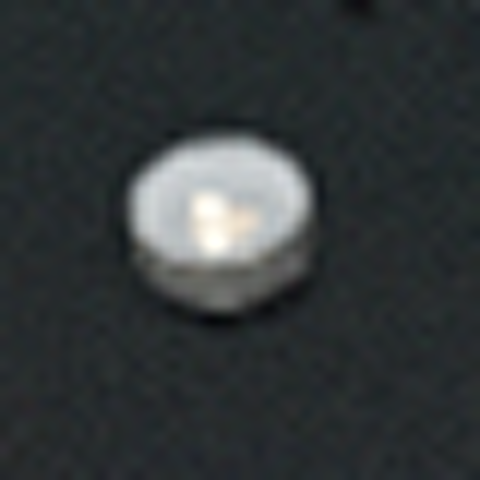

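>>> step_arm([
  [0,0,10,-49,-40,0,87],
  [0,0,20,-98,-80,0,87],
  [0,0,30,-147,-120,0,87],
  [0,0,40,-196,-160,0,87],
  [0,0,50,-245,-200,0,87],
  [0,0,60,-294,-240,0,87],
  [0,0,70,-343,-280,0,87],
  [0,0,80,-392,-320,0,87],
], newtons=6)

```text
time: 1.1
position: [0.4672, 0.2074, 0.2224]
tool_rot: [-2.351, -2.083, -0.0]
ft_force: [0.9, 0.3, -0.4]
grip_width: 0.997
```

```bash
python3 -c "
from h import *
go([.4365,-.34,.12])"
```

```text
t 1.1 pos [0.4672 0.2074 0.2224] F [ 0.9  0.3 -0.4] w 86.7 q7 -0.58
turn [-0.  -0.  79.4] shift [-547.1   35.4  102.2]
```

>>> step_arm([
  [0,0,10,-60,4,0,87],
  [0,0,20,-120,8,0,87],
  [0,0,30,-180,12,10,87],
  [0,0,40,-240,16,20,87],
  [0,0,50,-300,20,30,87],
  [0,0,60,-360,24,40,87],
  [0,0,70,-420,28,50,87],
  [0,0,79.4,-480,32,60,87],
])

```text
time: 2.1
position: [0.4428, -0.2728, 0.1623]
tool_rot: [-3.139, -0.102, -0.002]
ft_force: [1.2, -0.6, -0.1]
grip_width: 0.998
```

```bash
python3 -c "
from h import *
go([.4365,-.34,.05])"
```

```text
t 2.1 pos [ 0.4428 -0.2728  0.1623] F [ 1.2 -0.6 -0.1] w 86.8 q7 -0.92
turn [-0.  -0.1  0. ] shift [-10.8  66.8 112.2]
```

>>> step_arm([
  [0,0,0,-5,33,0,87],
  [0,0,0,-11,67,0,87],
  [0,0,0,-11,67,30,87],
  [0,0,0,-11,67,60,87],
  [0,0,0,-11,67,90,87],
  [0,0,0,-11,67,112,87],
  [0,0,0,-11,67,112,87],
  [0,0,0,-11,67,112,87],
])

```text
time: 3.1
position: [0.4373, -0.3392, 0.0513]
tool_rot: [3.139, 0.109, 0.001]
ft_force: [0.2, 0.3, 0.2]
grip_width: 1.0
```

```bash
python3 -c "
from h import *
go([.4365,-.34,.005])
a=optics.get_image('scene')[220:300,270:370,::-1];b=optics.get_image('top')[200:280,330:430,::-1]
cv2.imwrite('pics/d1.png',cv2.resize(np.hstack([a,b]),(800,320),interpolation=cv2.INTER_CUBIC))"
```

```text
t 3.1 pos [ 0.4373 -0.3392  0.0513] F [0.2 0.3 0.2] w 87.0 q7 -0.62
turn [ 0.  -0.   0.3] shift [-0.8  0.7 46.3]
```

View pics/d1.png

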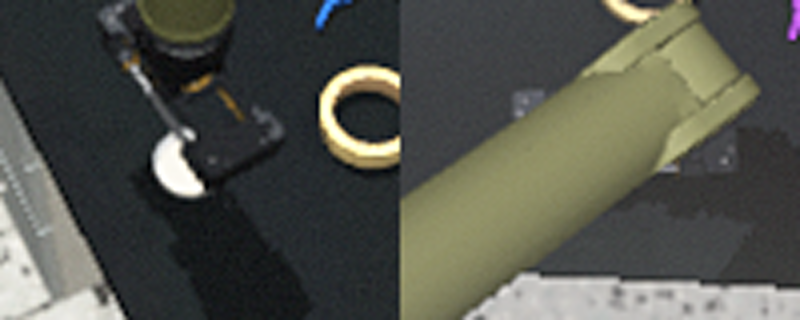

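The crop shows the dish (left crop, ~180,160) under the jaws, and the tape is clear of them. I'll lower, watching the force, then close lightly.

>>> step_arm([
  [0,0,0,-1,0,10,87],
  [0,0,0,-1,0,20,87],
  [0,0,0,-1,0,30,87],
  [0,0,0,-1,0,38,87],
  [0,0,0,-1,0,42,87],
  [0,0,0,-1,0,46,87],
  [0,0,0,-1,0,46,87],
  [0,0,0,-1,0,46,87],
])

```text
time: 4.2
position: [0.4361, -0.3391, 0.0048]
tool_rot: [3.14, 0.109, 0.001]
ft_force: [-0.5, -0.1, 0.6]
grip_width: 1.002
```

>>> step_arm([
  [0,0,0,0,0,0,60],
  [0,0,0,0,0,0,60],
  [0,0,0,0,0,0,60],
  [0,0,0,0,0,0,60],
  [0,0,0,0,0,0,60],
  [0,0,0,0,0,0,60],
  [0,0,0,0,0,0,60],
  [0,0,0,0,0,0,60],
], newtons=5)

```text
time: 5.2
position: [0.4359, -0.339, 0.0046]
tool_rot: [-3.14, -0.109, -0.0]
ft_force: [-0.1, -0.2, 1.4]
grip_width: 0.769
```

```bash
python3 -c "
from h import *
go([.52,-.1,.006]);go(N1-.115*NX+[0,0,.006])
a=optics.get_image('scene')[220:300,270:370,::-1]
cv2.imwrite('pics/d2.png',cv2.resize(a,(600,480),interpolation=cv2.INTER_CUBIC))"
```

```text
t 5.2 pos [ 0.4359 -0.339   0.0046] F [-0.1 -0.2  1.4] w 66.9 q7 -0.57
turn [-0.  -0.   0.3] shift [ 100.5 -232.6   -1.4]
t 5.2 pos [ 0.4359 -0.339   0.0046] F [-0.1 -0.2  1.4] w 66.9 q7 -0.57
turn [-0.  -0.   0.3] shift [ 115.3 -369.1   -1.4]
```

View pics/d2.png

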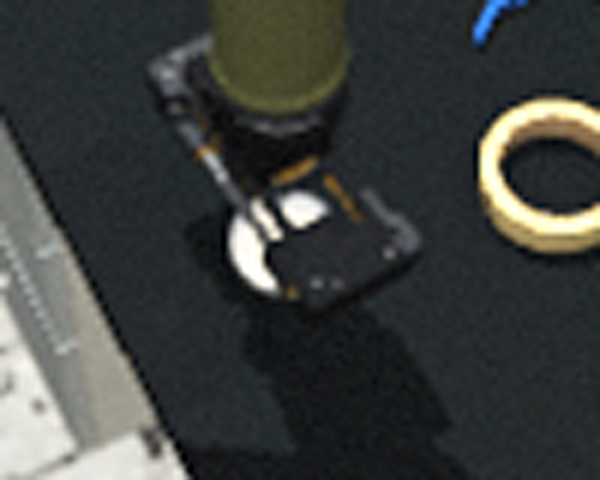

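The crop shows the dish held between the pads, and the opening of 67 mm matches its 68 mm. Next I drag it flat to the front of nest 1.

>>> step_arm([
  [0,0,0,4,-10,0,60],
  [0,0,0,11,-35,0,60],
  [0,0,0,19,-60,0,60],
  [0,0,0,27,-85,0,60],
  [0,0,0,35,-110,0,60],
  [0,0,0,43,-135,0,60],
  [0,0,0,50,-160,0,60],
  [0,0,0,58,-185,0,60],
])

```text
time: 6.25
position: [0.481, -0.1491, 0.0046]
tool_rot: [3.14, 0.11, 0.0]
ft_force: [1.5, -1.5, 0.9]
grip_width: 0.767
```

>>> step_arm([
  [0,0,0,8,-25,0,60],
  [0,0,0,16,-50,0,60],
  [0,0,0,24,-75,0,60],
  [0,0,0,32,-100,0,60],
  [0,0,0,40,-125,0,60],
  [0,0,0,48,-150,0,60],
  [0,0,0,54,-175,0,60],
  [0,0,0,57,-184,0,60],
])

```text
time: 7.25
position: [0.5248, 0.0389, 0.0046]
tool_rot: [3.139, 0.114, -0.0]
ft_force: [-1.0, -2.3, 2.7]
grip_width: 0.766
```

```bash
python3 -c "
from h import *
go(N1-.053*NX+[0,0,.005])
a=optics.get_image('scene')[130:230,270:400,::-1];b=optics.get_image('top')[150:240,250:367,::-1]
cv2.imwrite('pics/d3.png',np.hstack([cv2.resize(x,(400,308),interpolation=cv2.INTER_CUBIC) for x in(a,b)]))"
```

```text
t 7.25 pos [0.5248 0.0389 0.0046] F [-1.  -2.3  2.7] w 66.6 q7 -1.38
turn [0.  0.  0.5] shift [62.3  2.2 -0.4]
```

View pics/d3.png

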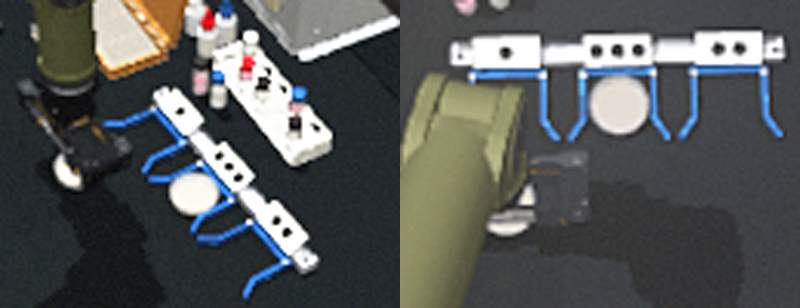

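>>> step_arm([
  [0,0,0.5,10,0,0,60],
  [0,0,0.5,22,1,0,60],
  [0,0,0.5,35,2,0,60],
  [0,0,0.5,47,2,0,60],
  [0,0,0.5,55,2,0,60],
  [0,0,0.5,57,2,0,60],
  [0,0,0.5,57,2,0,60],
  [0,0,0.5,57,2,0,60],
])

```text
time: 8.35
position: [0.5817, 0.0392, 0.0045]
tool_rot: [-3.14, -0.096, 0.0]
ft_force: [-0.2, 0.5, -0.2]
grip_width: 0.764
```

>>> step_arm([
  [0,0,0,0,0,0,87],
  [0,0,0,0,0,0,87],
  [0,0,0,0,0,0,87],
  [0,0,0,0,0,0,87],
  [0,0,0,-20,0,0,87],
  [0,0,0,-45,0,0,87],
  [0,0,0,-70,0,0,87],
  [0,0,0,-75,0,0,87],
])

```text
time: 9.35
position: [0.5056, 0.0347, 0.0044]
tool_rot: [-3.139, -0.096, 0.002]
ft_force: [0.5, -0.1, 1.0]
grip_width: 0.998
```

```bash
python3 -c "
from h import *
go(N1-.053*NX+[0,0,.005])
a=optics.get_image('scene')[130:230,270:400,::-1];b=optics.get_image('top')[150:240,250:367,::-1]
cv2.imwrite('pics/d4.png',np.hstack([cv2.resize(x,(400,308),interpolation=cv2.INTER_CUBIC) for x in(a,b)]))"
```

```text
t 9.35 pos [0.5056 0.0347 0.0044] F [ 0.5 -0.1  1. ] w 86.8 q7 -1.4
turn [-0.1  0.1 -0.2] shift [81.7 -1.6 -0.7]
```

View pics/d4.png

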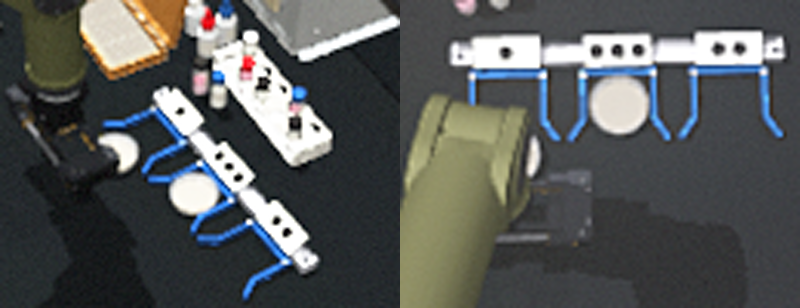

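The dish sits in the mouth of the one-dot nest and the fingers are behind it. I'll close to 24 mm and push.

>>> step_arm([
  [0,0,0,0,-1.5,0,24],
  [0,0,0,0,-1.5,0,24],
  [0,0,0,0,-1.5,0,24],
  [0,0,0,0,-1.5,0,24],
  [0,0,0,0,-1.5,0,24],
  [0,0,0,10,-1.5,0,24],
  [0,0,0,20,-1.5,0,24],
  [0,0,0,30,-1.5,0,24],
])

```text
time: 10.45
position: [0.538, 0.038, 0.0046]
tool_rot: [3.14, 0.096, 0.001]
ft_force: [0.7, 0.1, -0.1]
grip_width: 0.286
```

>>> step_arm([
  [0,0,0,8,0,0,24],
  [0,0,0,16,0,0,24],
  [0,0,0,24,0,0,24],
  [0,0,0,32,0,0,24],
  [0,0,0,40,0,0,24],
  [0,0,0,47,0,0,24],
  [0,0,0,52,0,0,24],
  [0,0,0,55,0,0,24],
])

```text
time: 11.45
position: [0.592, 0.0413, 0.0045]
tool_rot: [3.14, 0.096, -0.0]
ft_force: [-0.2, 0.6, -0.7]
grip_width: 0.275
```

```bash
python3 -c "
from h import *
go(N1-.0413*NX+[0,0,.005])
a=optics.get_image('scene')[130:230,270:400,::-1];b=optics.get_image('top')[150:240,250:367,::-1]
cv2.imwrite('pics/d5.png',np.hstack([cv2.resize(x,(400,308),interpolation=cv2.INTER_CUBIC) for x in(a,b)]))"
```

```text
t 11.45 pos [0.592  0.0413 0.0045] F [-0.2  0.6 -0.7] w 23.9 q7 -1.34
turn [ 0.   0.  -0.2] shift [ 6.8 -0.3 -0.5]
```

View pics/d5.png

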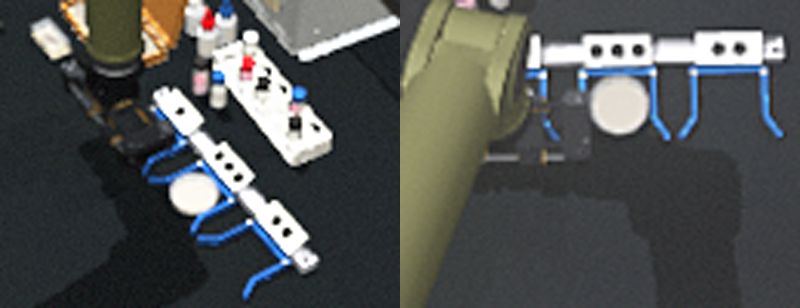

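No contact force yet, so I'll push forward in small increments.

>>> step_arm([
  [0,0,0,1,0,0,24],
  [0,0,0,2,0,0,24],
  [0,0,0,3,0,0,24],
  [0,0,0,4,0,0,24],
  [0,0,0,5,0,0,24],
  [0,0,0,6,0,0,24],
  [0,0,0,6,0,0,24],
  [0,0,0,6,0,0,24],
])

```text
time: 12.55
position: [0.5979, 0.0416, 0.0046]
tool_rot: [-3.14, -0.096, -0.0]
ft_force: [-1.6, -0.9, 0.1]
grip_width: 0.276
```

>>> step_arm([
  [0,0,0,0.5,0,0,24],
  [0,0,0,1,0,0,24],
  [0,0,0,1,0,0,24],
  [0,0,0,1.5,0,0,24],
  [0,0,0,2,0,0,24],
  [0,0,0,2,0,0,24],
  [0,0,0,2,0,0,24],
  [0,0,0,2,0,0,24],
])

```text
time: 13.55
position: [0.5995, 0.0418, 0.0045]
tool_rot: [-3.14, -0.096, 0.001]
ft_force: [-1.3, -0.7, 1.6]
grip_width: 0.276
```

>>> step_arm([
  [0,0,0,0.5,0,0,24],
  [0,0,0,1,0,0,24],
  [0,0,0,1,0,0,24],
  [0,0,0,1.5,0,0,24],
  [0,0,0,2,0,0,24],
  [0,0,0,2,0,0,24],
  [0,0,0,2,0,0,24],
  [0,0,0,2,0,0,24],
])

```text
time: 14.55
position: [0.5999, 0.0418, 0.0043]
tool_rot: [-3.14, -0.096, 0.006]
ft_force: [-8.1, -0.4, 5.1]
grip_width: 0.271
```

It stalled with 8 N at x=0.600, so the dish is against the stop. I back off, raise and open.

>>> step_arm([
  [0,0,0,-15,0,0,24],
  [0,0,0,-40,0,0,24],
  [0,0,0,-70,0,0,30],
  [0,0,0,-85,0,-20,87],
  [0,0,0,-90,20,-50,87],
  [0,0,0,-100,10,-80,87],
  [0,0,0,-110,-40,-80,87],
  [0,0,0,-120,-90,-80,87],
])

```text
time: 15.55
position: [0.478, 0.1258, 0.0858]
tool_rot: [-3.138, -0.092, -0.007]
ft_force: [0.3, 0.4, -0.6]
grip_width: 0.829
```

```bash
python3 -c "
from h import *
go([.4416,.2562,.06])
a=optics.get_image('scene')[130:230,270:400,::-1];b=optics.get_image('top')[150:240,250:367,::-1]
cv2.imwrite('pics/d6.png',np.hstack([cv2.resize(x,(400,308),interpolation=cv2.INTER_CUBIC) for x in(a,b)]))"
```

```text
t 15.55 pos [0.478  0.1258 0.0858] F [ 0.3  0.4 -0.6] w 72.1 q7 -1.74
turn [-0.1 -0.3 -0.3] shift [ -28.8 -132.2   26. ]
```

View pics/d6.png

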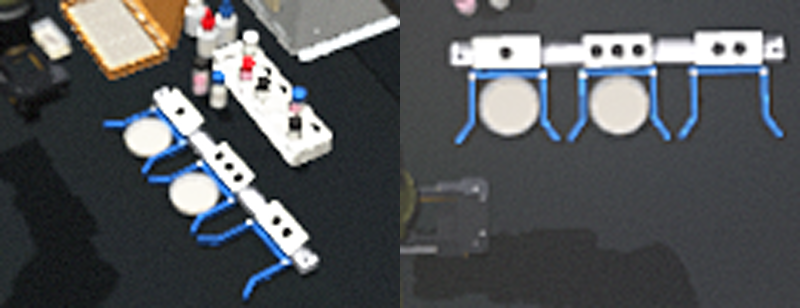

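The dish is seated in nest 1 at crop (510,107), matching the parked dish at (618,107). Next is the disc.

>>> step_arm([
  [0,0,0,-8,-40,0,87],
  [0,0,0,-18,-80,0,87],
  [0,0,0,-29,-120,0,87],
  [0,0,0,-29,-132,0,87],
  [0,0,0,-29,-132,10,87],
  [0,0,0,-29,-132,26,87],
  [0,0,0,-29,-132,26,87],
  [0,0,0,-29,-132,26,87],
])

```text
time: 16.65
position: [0.4398, 0.2533, 0.0583]
tool_rot: [3.14, 0.093, -0.0]
ft_force: [-0.2, 0.2, -0.1]
grip_width: 0.998
```

```bash
python3 -c "
from h import *
go([.4416,.2562,.006])
a=optics.get_image('scene')[120:200,210:310,::-1];b=optics.get_image('top')[180:260,170:270,::-1]
cv2.imwrite('pics/d7.png',np.hstack([cv2.resize(x,(400,320),interpolation=cv2.INTER_CUBIC) for x in(a,b)]))"
```

```text
t 16.65 pos [0.4398 0.2533 0.0583] F [-0.2  0.2 -0.1] w 86.8 q7 -1.97
turn [ 0.   0.  -0.3] shift [ 1.9 -2.8 52.3]
```

View pics/d7.png

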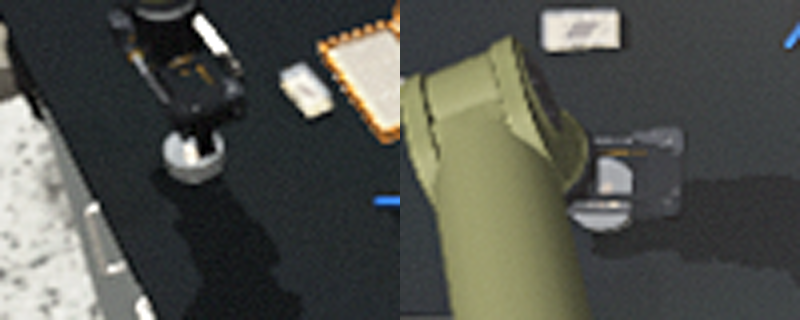

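```bash
python3 -c "
from h import *
print(cast('scene',[(258.3,156.7)],.024))
c=optics.get_calibration('scene')
for y in(.2533-.0435,.2533-.0585,.2533+.0435):
  p=c['K']@(c['R']@np.array([.44,y,.058])+c['t']);print((p[:2]/p[2]-[210,120])*4)
"
```

```text
[[0.4461828  0.25745327 0.024     ]]
[200.05204875 153.50865947]
[205.18740433 162.05094618]
[171.25376653 105.60483289]
```

The finger tips appear where they project, and both views put the disc at about (0.443, 0.257). I'll lower and grip.

>>> step_arm([
  [0,0,0,3,-3,0,87],
  [0,0,0,3,-3,10,87],
  [0,0,0,3,-3,20,87],
  [0,0,0,3,-3,30,87],
  [0,0,0,3,-3,40,87],
  [0,0,0,3,-3,48,87],
  [0,0,0,3,-3,53,87],
  [0,0,0,3,-3,53,87],
])

```text
time: 17.75
position: [0.4422, 0.2574, 0.0052]
tool_rot: [3.14, 0.096, -0.0]
ft_force: [-0.7, -0.2, 0.2]
grip_width: 1.006
```

>>> step_arm([
  [0,0,0,0,0,0,60],
  [0,0,0,0,0,0,60],
  [0,0,0,0,0,0,60],
  [0,0,0,0,0,0,60],
  [0,0,0,0,0,0,60],
  [0,0,0,0,0,0,60],
  [0,0,0,0,0,0,60],
  [0,0,0,0,0,0,60],
], newtons=6)

```text
time: 18.75
position: [0.4425, 0.2578, 0.0058]
tool_rot: [-3.14, -0.096, -0.001]
ft_force: [-1.0, -0.3, 4.3]
grip_width: 0.768
```

```bash
python3 -c "
from h import *
go([.52,.05,.006]);go(N2-.125*NX+[0,0,.006])"
```

```text
t 18.75 pos [0.4425 0.2578 0.0058] F [-1.  -0.3  4.3] w 66.8 q7 -1.91
turn [-0.  -0.  -0.2] shift [ 6.470e+01  2.122e+02 -2.000e-01]
t 18.75 pos [0.4425 0.2578 0.0058] F [-1.  -0.3  4.3] w 66.8 q7 -1.91
turn [-0.  -0.  -0.2] shift [ 5.980e+01  4.755e+02 -4.000e-01]
```

>>> step_arm([
  [0,0,0,4,10,0,60],
  [0,0,0,12,33,0,60],
  [0,0,0,21,60,0,60],
  [0,0,0,30,90,0,60],
  [0,0,0,40,120,0,60],
  [0,0,0,48,150,0,60],
  [0,0,0,55,180,0,60],
  [0,0,0,60,210,0,60],
])

```text
time: 19.75
position: [0.5154, 0.051, 0.0058]
tool_rot: [-3.139, -0.096, -0.001]
ft_force: [-1.0, 4.2, 4.7]
grip_width: 0.767
```

>>> step_arm([
  [0,0,0,0,35,0,60],
  [0,0,0,0,70,0,60],
  [0,0,0,0,105,0,60],
  [0,0,0,0,140,0,60],
  [0,0,0,0,175,0,60],
  [0,0,0,0,210,0,60],
  [0,0,0,0,240,0,60],
  [0,0,0,0,260,0,60],
])

```text
time: 20.75
position: [0.5303, -0.2088, 0.0058]
tool_rot: [-3.138, -0.093, 0.001]
ft_force: [-0.2, 5.3, 7.8]
grip_width: 0.764
```

```bash
python3 -c "
from h import *
go(N2-.057*NX+[0,0,.005])
a=optics.get_image('scene')[130:260,260:400,::-1];b=optics.get_image('top')[140:250,260:380,::-1]
cv2.imwrite('pics/d8.png',np.hstack([cv2.resize(x,(400,370),interpolation=cv2.INTER_CUBIC) for x in(a,b)]))"
```

```text
t 20.75 pos [ 0.5303 -0.2088  0.0058] F [-0.2  5.3  7.8] w 66.5 q7 -0.89
turn [-0.1  0.  -0.3] shift [68.7  4.   0.7]
```

View pics/d8.png

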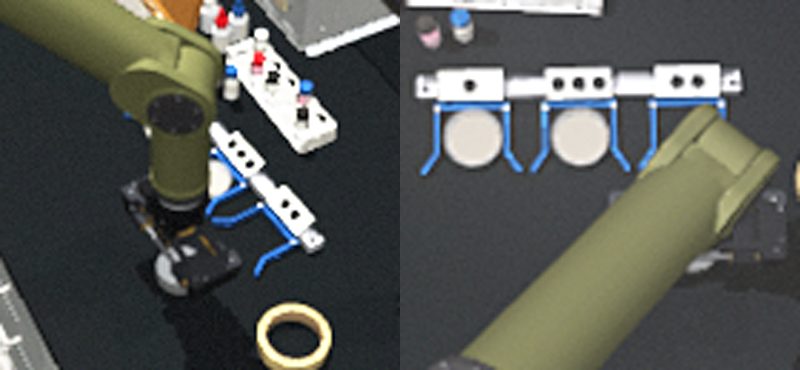

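The disc is held in front of the two-dot nest, with the tape clear of it. I advance into the mouth, release and back out.

>>> step_arm([
  [0,0,0,10,2,0,60],
  [0,0,0,25,4,0,60],
  [0,0,0,40,4,0,60],
  [0,0,0,52,4,0,60],
  [0,0,0,62,4,0,60],
  [0,0,0,67,4,0,60],
  [0,0,0,67,4,0,60],
  [0,0,0,67,4,0,60],
])

```text
time: 21.85
position: [0.5971, -0.2078, 0.0052]
tool_rot: [3.14, 0.096, -0.003]
ft_force: [-2.6, -0.6, 2.9]
grip_width: 0.766
```

>>> step_arm([
  [0,0,0,0,0,0,87],
  [0,0,0,0,0,0,87],
  [0,0,0,0,0,0,87],
  [0,0,0,0,0,0,87],
  [0,0,0,-20,0,0,87],
  [0,0,0,-45,0,0,87],
  [0,0,0,-70,0,0,87],
  [0,0,0,-75,0,0,87],
])

```text
time: 22.85
position: [0.5218, -0.2126, 0.0055]
tool_rot: [-3.139, -0.093, 0.001]
ft_force: [0.2, -0.9, 0.5]
grip_width: 1.003
```

```bash
python3 -c "
from h import *
go(N2-.0413*NX+[0,0,.005])
a=optics.get_image('scene')[130:260,260:400,::-1];b=optics.get_image('top')[140:250,260:380,::-1]
cv2.imwrite('pics/d9.png',np.hstack([cv2.resize(x,(400,370),interpolation=cv2.INTER_CUBIC) for x in(a,b)]))"
```

```text
t 22.85 pos [ 0.5218 -0.2126  0.0055] F [ 0.2 -0.9  0.5] w 87.2 q7 -0.88
turn [-0.   0.  -0.3] shift [93.1  0.6  0.5]
```

View pics/d9.png

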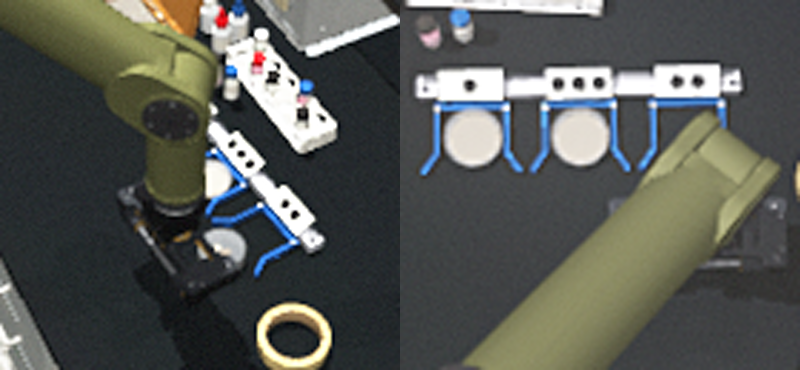

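The disc sits in the mouth of the two-dot nest (left crop, 225,245). Next I close to 24 mm and push.

>>> step_arm([
  [0,0,0,0,0.5,0,24],
  [0,0,0,0,0.5,0,24],
  [0,0,0,0,0.5,0,24],
  [0,0,0,0,0.5,0,24],
  [0,0,0,0,0.5,0,24],
  [0,0,0,10,0.5,0,24],
  [0,0,0,20,0.5,0,24],
  [0,0,0,30,0.5,0,24],
])

```text
time: 23.95
position: [0.5542, -0.2109, 0.0056]
tool_rot: [3.14, 0.097, 0.001]
ft_force: [0.2, -0.1, -0.1]
grip_width: 0.283
```

>>> step_arm([
  [0,0,0,8,0,0,24],
  [0,0,0,16,0,0,24],
  [0,0,0,24,0,0,24],
  [0,0,0,32,0,0,24],
  [0,0,0,40,0,0,24],
  [0,0,0,47,0,0,24],
  [0,0,0,53,0,0,24],
  [0,0,0,57,0,0,24],
])

```text
time: 24.95
position: [0.6104, -0.2075, 0.0055]
tool_rot: [-3.14, -0.096, -0.0]
ft_force: [0.1, -0.2, -0.6]
grip_width: 0.276
```

>>> step_arm([
  [0,0,0,1,0,0,24],
  [0,0,0,2,0,0,24],
  [0,0,0,3,0,0,24],
  [0,0,0,4,0,0,24],
  [0,0,0,4.5,0,0,24],
  [0,0,0,5,0,0,24],
  [0,0,0,5,0,0,24],
  [0,0,0,5,0,0,24],
])

```text
time: 25.95
position: [0.615, -0.2072, 0.0056]
tool_rot: [-3.14, -0.096, -0.0]
ft_force: [-0.2, -0.4, 0.1]
grip_width: 0.276
```

>>> step_arm([
  [0,0,0,0.5,0,0,24],
  [0,0,0,1,0,0,24],
  [0,0,0,1,0,0,24],
  [0,0,0,1.5,0,0,24],
  [0,0,0,2,0,0,24],
  [0,0,0,2,0,0,24],
  [0,0,0,2,0,0,24],
  [0,0,0,2,0,0,24],
])

```text
time: 26.95
position: [0.617, -0.2072, 0.0056]
tool_rot: [-3.14, -0.096, -0.0]
ft_force: [0.0, 0.5, 0.1]
grip_width: 0.274
```

>>> step_arm([
  [0,0,0,0.5,0,0,24],
  [0,0,0,1,0,0,24],
  [0,0,0,1,0,0,24],
  [0,0,0,1.5,0,0,24],
  [0,0,0,1.5,0,0,24],
  [0,0,0,1.5,0,0,24],
  [0,0,0,1.5,0,0,24],
  [0,0,0,1.5,0,0,24],
])

```text
time: 27.95
position: [0.6176, -0.2072, 0.0054]
tool_rot: [-3.14, -0.095, 0.003]
ft_force: [-6.2, 0.8, 3.3]
grip_width: 0.276
```

It stalled with 6 N at x=0.6176, so the disc is against the stop. I back off and raise.

>>> step_arm([
  [0,0,0,-10,0,0,24],
  [0,0,0,-35,0,0,24],
  [0,0,0,-65,0,0,24],
  [0,0,0,-85,0,-30,24],
  [0,0,0,-85,0,-80,24],
  [0,0,0,-90,-50,-120,24],
  [0,0,0,-100,-100,-120,24],
  [0,0,0,-110,-150,-120,24],
])

```text
time: 28.95
position: [0.5002, -0.0622, 0.1265]
tool_rot: [-3.139, -0.096, -0.007]
ft_force: [1.2, 1.0, 0.6]
grip_width: 0.275
```

>>> step_arm([
  [0,0,0,0,-50,0,24],
  [0,0,0,0,-100,0,24],
  [0,0,0,0,-150,0,24],
  [0,0,0,0,-200,0,24],
  [0,0,0,0,-200,0,24],
  [0,0,0,0,-200,0,24],
  [0,0,0,0,-200,0,24],
  [0,0,0,0,-200,0,24],
])

```text
time: 29.95
position: [0.4877, 0.1344, 0.1257]
tool_rot: [-3.14, -0.092, -0.001]
ft_force: [0.2, 0.1, 0.5]
grip_width: 0.275
```

```bash
python3 -c "
from h import *
go([.5,0,.1])
s=optics.get_image('scene')[:,:,::-1];t=optics.get_image('top')[:,:,::-1]
cv2.imwrite('pics/s10.png',s);cv2.imwrite('pics/t10.png',t)
cv2.imwrite('pics/d10.png',np.hstack([cv2.resize(x,(400,370),interpolation=cv2.INTER_CUBIC) for x in(s[130:260,260:400],t[140:250,260:380])]))"
```

```text
t 29.95 pos [0.4877 0.1344 0.1257] F [0.2 0.1 0.5] w 23.9 q7 -1.78
turn [-0.  -0.  -0.3] shift [  4.4 134.9  25.6]
```

View pics/d10.png

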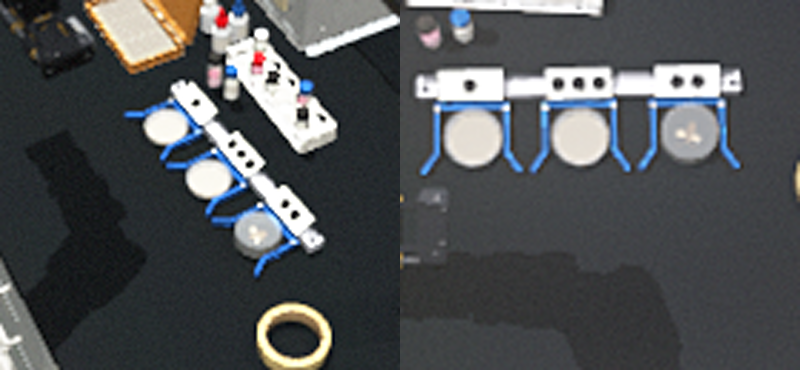

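View pics/t10.png

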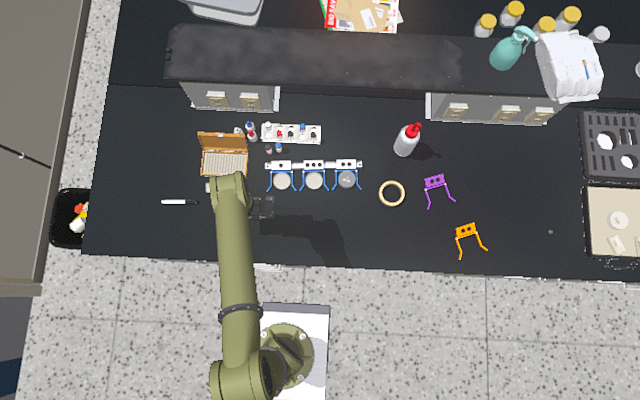

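The dish is at crop (473,137) in the one-dot nest and the disc at (689,132) in the two-dot nest, both against their stops. The parked dish, the tape, the marker and the visible corner of the block look unmoved. The arm is clear, so I hand in.

```bash
python3 -c "
from h import *
for c,z in(((260+(473-400)*.3,140+137*.2973),.013),((260+(580-400)*.3,140+137*.2973),.013),((260+(689-400)*.3,140+132*.2973),.022)): print(cast('top',c,z)[0].round(4))
print(ctrl.close_job())"
```

```text
[0.6389 0.0414 0.013 ]
[ 0.645  -0.0816  0.013 ]
[ 0.6547 -0.2064  0.022 ]
the job is handed in; nothing more can be done
None
```

I loaded both nests in order and handed the job in at about 30 s of the 72 s allowed; no verdict is reported.

**What I did:** I gripped the petri dish lightly and dragged it flat along the bench into the mouth of the one-dot nest. I then released it and pushed it from behind until the arm stalled on the back stop at about 8 N. The resin disc went into the two-dot nest the same way and stalled at about 6 N.

**Last checks (top camera):**

| Object | Measured (x, y), m | Seat estimate (x, y), m | Difference |
|---|---|---|---|
| Petri dish | (0.639, 0.041) | (0.640, 0.045) | about 3–4 mm |
| Resin disc | (0.655, -0.206) | (0.656, -0.205) | about 2 mm |

- **Tolerance:** both are well inside the 10 mm limit. The dish's side play in the nest alone is 3 mm.
- **Parked dish:** it measured (0.645, -0.082) against (0.647, -0.080 to -0.082) at the start, so it has not visibly moved.
- **Bystanders:** the tape and marker look unmoved by eye. The arm mostly hid the block in the last top view, so I only saw a corner of it there.
- **Disagreement:** the two cameras differed by up to about 5 mm on the loose dish and disc at the start. The gripper closing at 67 mm on both showed they were held across the full width.

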